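# Clamp a circuit module in the test jig and switch it on

## Task

Lift the spring clip of the sloping test jig until it stays up, then slide the circuit module, plain end first, up the bed between the side guides and under the clip until it meets the stop, and lower the clip onto it. Then turn the bar handle of the isolator box clockwise by a quarter turn, from off to on, so that it stays there. Leave the other things on the bench where they are.

Things in the scene. Friction and masses are not known exactly. Their poses are not given: they have to be found in the camera images.
- module: The loose circuit module, about 140 g: a flat plate 110 (x) x 60 (y) x 6 mm, green on top, with a finned aluminium heat sink near one end. Origin: centre of its underside; x points along it to the plain end, z up. Small parts stand up to 9 mm over the plate; the last 38 mm at the plain end are flat. At the start it lies on the bench, heat sink towards the robot.
- heatsink (a point): Where to grip the module: inside the heat sink, 35 mm from the module's origin towards -x, 29 mm above its underside. The heat sink is 24 (x) x 28 (y) mm and ends 40 mm above the underside. Grip across its 28 mm width (module y).
- module_end (a point): Middle of the lower edge of the module's plain end (55 mm from the module's origin along its x, at the underside).
- bed: The jig's fixed aluminium bed, sloping 22 degrees, rising away from the robot. Origin: on its surface at the foot of the stop, mid-width, 60 mm above the bench. x up the slope, y across (left), z square off the bed. The surface runs from x = -120 mm (low, open end) to the stop at 0 (steel, 50 mm wide, 10 high). Two black side guides, 6 mm high, 76 mm apart inside, x -110 to 0.
- jig: The fixed jig that carries bed and clip. Origin: on the bench, 40 mm nearer to the robot than the bed's origin; x, y level along the jig, same yaw as the bed; its steel base is 160 x 130 x 8 mm. A module laid on the sloping bed stays there by friction.
- clip_hinge (a point): On the hinge axis of the clip: 16 mm beyond the bed's origin along bed x, 14 mm off the bed's surface; the axis runs along bed y. The clip is a steel arm 16 mm wide and 52 mm long; when down it runs from the hinge down the slope, parallel to the bed. Its rubber foot is 40 mm from the hinge.
- clip_grip (a point): Grip point in the black upright tab at the clip's free end: 46 mm from the hinge along the arm, 18 mm off the arm's middle plane (clip down: 32 mm off the bed, 30 mm down the slope from the stop). The tab is 12 mm along the arm, 16 mm wide (bed y; grip across this), and ends 28.5 mm off the arm's middle plane. Moves with the clip.
- clip (a joint): Angle of the clip about bed y, rad: 0 down (foot 3 mm off the empty bed), 1.0 fully up; opening swings the free end up and away from the robot. An over-centre spring drives it down below 0.5 and up above 0.5, about 4 N at the tab near the ends. Raised, it overhangs the last 15 mm of bed before the stop, with about 40 mm room below. On a module it rests at about 0.08.
- isolator: The fixed grey isolator box, 90 x 90 x 60 mm, with a black bar handle on top. Origin: centre of its underside, x and y along its sides. It stands either left or right of the jig.
- handle_grip (a point): On the handle's vertical axis, over the centre of the box, 85 mm above the bench: the point to grip. The handle is a bar 66 mm long, 14 mm thick, from 71 to 97 mm above the bench, on a 24 mm round stem above the 60 mm high box.
- handle (a joint): Angle of the handle, rad, growing clockwise seen from above: 0 = off (bar along the isolator's y, side to side), 1.571 = on (bar along the isolator's x). An over-centre spring holds it at either end: past 0.785 it goes on by itself; at most 0.08 Nm.
- meter: loose orange-cased hand multimeter lying flat, 170 x 85 x 35 mm. A bystander: leave it in place. Origin at its underside.
- can: loose spray can standing upright, 52 mm in diameter, 170 mm tall. A bystander: leave it in place. Origin at its underside.
- jar: loose glass jar standing upright, 60 mm in diameter, 70 mm tall. A bystander: leave it in place. Origin at its underside.
- screwdriver: loose screwdriver lying on the bench. A bystander: leave it in place. Origin at its underside.
- tape: loose roll of black tape lying flat, 70 mm in diameter, 18 mm tall. A bystander: leave it in place. Origin at its underside.
- carton: loose small cardboard carton, 70 x 50 x 40 mm. A bystander: leave it in place. Origin at its underside.
- spare: loose small spare circuit board without heat sink, 70 x 50 mm, parts up to 26 mm tall. A bystander: leave it in place. Origin at its underside.
There are look-alikes about, which are no part of the job. Leave any pink or yellow look-alike of the module alone.

How it is judged:
By the outcome, as a careful person would: the job done as asked, in the order asked, and still so for the second after the job is handed in, with the robot touching nothing.
It also fails if it takes over 64 s, if anything falls off the work surface, if the arm or the gripper's body presses on something with over 40 N, if the wrist force passes 120 N, or if a joint passes its speed limit or range.

## Robot

A 6-joint arm with a two-finger parallel gripper is mounted at the origin on the work surface. World frame = base frame: x ahead of the robot, y to its left, z up, the work surface at z = 0. Lengths are in m, angles in degrees, forces in N, time in s.
With the tool pointing down it reaches from about 0.3 to 0.85 m from the base axis. Payload 5.4 kg.
Tool frame: the origin (TCP) lies at the very end of the fingers, on their centre line; the grasp point (between the pads) lies 19 mm behind it; z points along the fingers, y is the line along which they close (so a half turn about z gives the same grasp; the last joint's range is limited). The gripper opens to 85 mm and grips with 20 to 120 N. Pads are 22 mm wide; open, the fingers measure 114 mm over their backs; the gripper's body (76 mm by 85 mm) begins 54 mm behind the grasp point. The pads swing forward as they close: fully open they stand 13 mm farther back than shut.
Start: joints at [60.04, 9.076, 91.501, -0, 79.423, -12.038], TCP at [0.177, 0.547, 0.231] pointing down, gripper open.
Joint ranges: [-166.64, 166.64], [-54.1, 131.32], [10.49, 154.53], [-73.88, 253.88], [9.74, 151.15], [-171.62, 171.62]. Speed limits (degrees/s): [147.25, 147.25, 180, 180, 180, 180].

## Interface

Orientations are given as a 3x3 rotation matrix whose columns are the frame's x, y, z axes.
In Python, from station import ctrl gives the robot as it stands.
- The arm moves only by the shell command python3 -m pendant 'ROWS'. ROWS is JSON, a list of rows, each a list of 7 numbers: the shift along the tool's x, y, z in m, then the turn, a rotation vector about the tool's x, y, z in degrees, then the finger opening in m, from 0 to 0.0854. A call has 1 to 10 rows; each row shifts and turns the commanded pose from where the row before left it, along the tool's axes as they then stand; what a row does not reach is not made up. A row lasts 1/8 s, in which the tool goes at most 62.5 mm and 10.7 degrees, less where a joint would pass 70% of its speed; a pose out of reach is approached as far as the arm can. A call with a gripper value outside its range is refused whole. The fingers move at their own pace and stop on an object; the grip force is fixed at half the most. Time passes only in rows, so rows that do not move let the fingers close. It gives the time, the measured TCP pose, the force, the opening and the grip force at its end, in the units of the state.
- ctrl.get_state(): the state, without advancing time (a new reading comes with each control period).
- ctrl.capture(name): name is "side" or "top"; returns a dict with "color" (420x560x3 uint8, blue, green, red), "vfov" (degrees; the focal length in pixels is half the picture's height over the tangent of half this angle, whatever the lens; pixels are square), "cx", "cy" (the principal point, pixels), "D" ([k1, k2, p1, p2, k3] as OpenCV has them; the pictures are not rectified), "extrinsics" (4x4, takes a point from world to camera coordinates). Camera axes: x right, y down, z forward; pixel columns grow to the right and rows downward; lengths in m; the calibration is good to about 2 mm. A picture is of the moment at which its call begins. There is no depth.
- ctrl.job_done(): hands the job in; it is judged then, once.
Trained networks look in a picture, given as the dict that the camera call returned (one of the last four; its "shot" number tells which), for a name from the list of things; names that differ only in an ending like _2 or _b are one class to them, and where a whole thing is asked for, a point or a joint stands for the part that bears it (a point fixed in the world has none). Each returns a list of dicts, best first, with "p" (0 to 1); they miss things now and then, are a little off and sometimes report something else, mostly with a low value. They report only what shows in the picture. A call takes as long as a camera call. They do not tell look-alikes from the thing itself.
- ctrl.look_for(target, picture): "extent" ([left, top, right, bottom] in pixels, round what is visible of it).
- ctrl.silhouettes(target, picture): "region" (420x560 bool, what is visible of it) and "extent" ([left, top, right, bottom] in pixels, round what is visible of it).
The state is a dict: "time": time; "joint_positions": joint angles; "joint_velocities": joint speeds; "joint_torque": joint torques, N m; "ee_pos": TCP position; "ee_rot": TCP orientation; "ft_force": force on the tool from outside, world axes, zero at the start; "torque": the same for the moment, N m; "width": opening from 0.0 (shut) to 1.0 (fully open); "gripper_force": force on a finger pad.
Only numpy, scipy, OpenCV 4.12 (cv2) and the standard library are available. Lean on these libraries where they do the work, as an engineer would, in place of code of your own. Each camera call takes 0.05 s, during which the arm holds its last target. There are 200 camera calls.

## Working session

There is one attempt and no reset: what is moved stays moved. The work goes in short steps, Python scripts to look and compute and a shell command to move; the robot and the scene stay as the last step left them, time stands still between calls to the robot, and variables do not carry over. Pictures are saved under pics/ and viewed, at most 11 in all, crops included, and the job is handed in when it is done.

```bash
mkdir -p pics; ls; python3 - <<'E'
from station import ctrl
import cv2,pickle
P={}
for n in("top","side"):
    p=ctrl.capture(n);P[n]=p;cv2.imwrite(f"pics/{n}0.png",p["color"])
    print(n,p["vfov"],p["cx"],p["cy"],p["D"],p["extrinsics"])
    for t in["module","heatsink","bed","jig","clip","clip_grip","isolator","handle","meter","can","jar","screwdriver","tape","carton","spare"]:
        try: print(t,[(round(d["p"],2),[round(float(v)) for v in d["extent"]]) for d in ctrl.look_for(t,p)][:4])
        except Exception as e: print(t,e)
pickle.dump(P,open("P0.pkl","wb"))
E
```

```text
pics
top 44.13592920063258 273.8534967437284 213.28875930880778 [-0.16523919  0.          0.          0.          0.        ] [[-0.01034947 -0.99991416  0.00803461 -0.02066096]
 [-0.98434166  0.00877366 -0.17605258  0.5659242 ]
 [ 0.17596697 -0.00973085 -0.98434797  1.29734286]
 [ 0.          0.          0.          1.        ]]
module [(0.96, [349, 288, 388, 330]), (0.79, [284, 235, 319, 280]), (0.64, [218, 241, 258, 284]), (0.31, [143, 181, 183, 220])]
heatsink [(0.8, [217, 240, 262, 281]), (0.7, [348, 292, 388, 335]), (0.67, [287, 235, 318, 277])]
bed [(0.81, [255, 145, 304, 215])]
jig [(0.69, [150, 193, 170, 202]), (0.63, [254, 146, 304, 219])]
clip [(0.56, [275, 161, 284, 187])]
clip_grip [(0.55, [276, 161, 285, 186])]
isolator [(0.76, [143, 180, 184, 219])]
handle [(0.64, [150, 190, 170, 204]), (0.39, [285, 235, 317, 278])]
meter [(0.76, [334, 166, 378, 234])]
can [(0.78, [329, 111, 359, 151])]
jar [(0.74, [241, 114, 256, 140]), (0.49, [372, 238, 400, 269])]
screwdriver [(0.71, [147, 244, 178, 266])]
tape [(0.72, [372, 239, 399, 267]), (0.37, [143, 190, 175, 203])]
carton [(0.7
[... 515 characters left out ...]
233]), (0.85, [120, 293, 185, 344]), (0.66, [209, 249, 258, 274])]
bed [(0.78, [278, 202, 352, 253])]
jig [(0.6, [274, 201, 353, 260])]
clip [(0.75, [308, 210, 327, 226])]
clip_grip [(0.57, [303, 208, 328, 224]), (0.18, [219, 315, 257, 348])]
isolator [(0.91, [263, 149, 294, 191]), (0.46, [220, 173, 238, 193])]
handle [(0.63, [272, 152, 284, 167])]
meter [(0.84, [263, 275, 360, 320]), (0.42, [261, 150, 294, 191])]
can [(0.78, [374, 208, 413, 292]), (0.4, [278, 206, 350, 251])]
jar [(0.95, [353, 190, 379, 229])]
screwdriver [(0.68, [271, 149, 280, 166]), (0.46, [220, 172, 237, 194])]
tape [(0.59, [218, 314, 257, 350])]
carton [(0.93, [332, 317, 388, 364])]
spare [(0.68, [331, 191, 355, 205])]
```

View pics/top0.png

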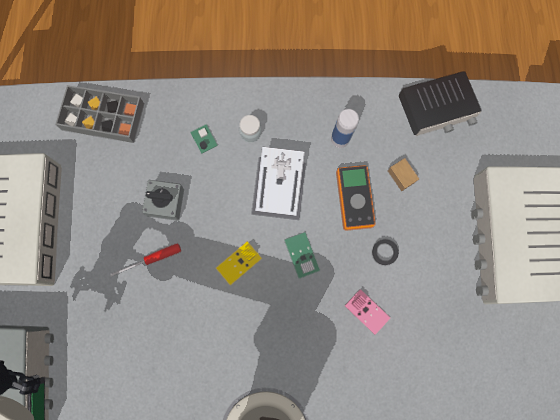

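View pics/side0.png

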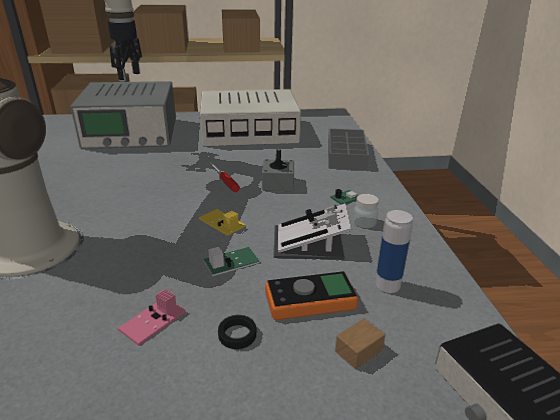

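```bash
cat > h.py <<'E'
import numpy as np,cv2
from scipy.optimize import minimize
def K(p):
    f=p["color"].shape[0]/2/np.tan(np.radians(p["vfov"]/2));return np.array([[f,0,p["cx"]],[0,f,p["cy"]],[0,0,1]])
def proj(p,X):
    E=np.array(p["extrinsics"]);X=np.asarray(X,float).reshape(-1,1,3)
    return cv2.projectPoints(X,cv2.Rodrigues(E[:3,:3])[0],E[:3,3],K(p),np.array(p["D"]))[0].reshape(-1,2)
def ray(p,uv):
    E=np.array(p["extrinsics"]);q=cv2.undistortPoints(np.array([[uv]],float),K(p),np.array(p["D"])).ravel()
    return -E[:3,:3].T@E[:3,3],E[:3,:3].T@np.array([*q,1])
def onz(p,uv,z):
    c,d=ray(p,uv);return c+d*(z-c[2])/d[2]
def Rz(a): c,s=np.cos(a),np.sin(a);return np.array([[c,-s,0],[s,c,0],[0,0,1.]])
def Ry(a): c,s=np.cos(a),np.sin(a);return np.array([[c,0,s],[0,1,0],[-s,0,c]])
def box(x0,x1,y0,y1,z0,z1): return np.array([[x,y,z] for x in(x0,x1) for y in(y0,y1) for z in(z0,z1)])
def render(p,parts,pose,S=8):
    m=np.zeros((420*S//2,560*S//2),np.uint8); T=S//2
    m=np.zeros((420*T,560*T),np.uint8)
    for b in parts:
        q=proj(p,b@Rz(pose[2]).T+[pose[0],pose[1],0])
        h=cv2.convexHull(((q+.5)*T).astype(np.float32)).astype(np.int32);cv2.fillConvexPoly(m,h,255)
    return cv2.resize(m,(560,420),interpolation=cv2.INTER_AREA)/255.
def fit(views,parts,x0):
    # views: list of (picture, mask); x,y,yaw by mask overlap
    def c(v):
        pose=[v[0]/100,v[1]/100,v[2]/5];s=0
        for p,m in views:
            r=render(p,parts,pose);s+=np.abs(r-m).sum()/m.sum()
        return s
    v0=np.array([x0[0]*100,x0[1]*100,x0[2]*5])
    best=min((minimize(c,v0+np.array([0,0,d]),method="Nelder-Mead",options=dict(initial_simplex=v0+np.array([0,0,d])+np.array([[0,0,0],[1.5,0,0],[0,1.5,0],[0,0,1]]))) for d in(-.7,0,.7)),key=lambda r:r.fun)
    return np.array([best.x[0]/100,best.x[1]/100,best.x[2]/5]),best.fun
MOD=[box(-.055,.055,-.03,.03,0,.006),box(-.047,-.023,-.014,.014,0,.04)]
BR=Ry(-np.radians(22))
# jig frame: bed origin at x=+.04,z=.06
BED=[box(-.12,0.0,-.044,.044,-.004,0)@BR.T+[.04,0,.06]]
BEDIN=[np.array([[x,y,0.] for x in(-.11,0) for y in(-.038,.038)])@BR.T+[.04,0,.06]]
BASE=[box(-.08,.08,-.065,.065,0,.008)]
ISO=[box(-.045,.045,-.045,.045,0,.06)]
E
python3 - <<'E'
from h import *
import pickle
from station import ctrl
P={n:ctrl.capture(n) for n in("top","side")}
S={}
for n,p in P.items():
    for t in["module","bed","jig","isolator","handle","clip"]:
        S[n,t]=ctrl.silhouettes(t,p)
        print(n,t,[(round(d["p"],2),[round(float(v)) for v in d["extent"]],int(d["region"].sum())) for d in S[n,t]][:4])
pickle.dump((P,S),open("P1.pkl","wb"))
t=P["top"]["color"];s=P["side"]["color"]
def cr(i,x,y,w,h,W,H): return cv2.resize(i[y:y+h,x:x+w],(W,H),interpolation=cv2.INTER_CUBIC)
a=cr(t,245,140,80,150,320,600)
b=cr(s,195,195,170,90,480,254); c=cr(t,135,170,60,60,240,240); d=cr(s,255,140,50,60,200,240)
o=np.zeros((600,800,3),np.uint8);o[:,:320]=a;o[:254,320:]=b;o[260:500,320:560]=c;o[260:500,560:760]=d
cv2.imwrite("pics/crop1.png",o)
print(onz(P["top"],(302,255),.006),onz(P["top"],(280,180),.04),onz(P["top"],(163,200),.06))
E
```

```text
top module [(0.77, [348, 289, 389, 333], 988), (0.71, [285, 234, 320, 279], 903), (0.69, [216, 244, 258, 284], 951), (0.48, [132, 245, 179, 266], 347)]
top bed [(0.86, [258, 148, 302, 218], 2765)]
top jig [(0.86, [251, 145, 305, 220], 3177)]
top isolator [(0.66, [143, 181, 184, 220], 1396)]
top handle [(0.66, [150, 193, 169, 204], 203)]
top clip [(0.56, [275, 163, 284, 187], 130)]
side module [(0.85, [199, 210, 244, 235], 648), (0.85, [118, 292, 182, 346], 1689), (0.78, [202, 246, 257, 278], 1005)]
side bed [(0.76, [278, 204, 351, 252], 2030)]
side jig [(0.68, [276, 204, 351, 258], 3096)]
side isolator [(0.87, [261, 151, 295, 190], 1043)]
side handle [(0.74, [218, 315, 260, 349], 924)]
side clip [(0.73, [306, 211, 332, 225], 165)]
[ 0.46043161 -0.10013173  0.006     ] [ 0.6571541  -0.04346009  0.04      ] [0.60177961 0.2629826  0.06      ]
```

View pics/crop1.png

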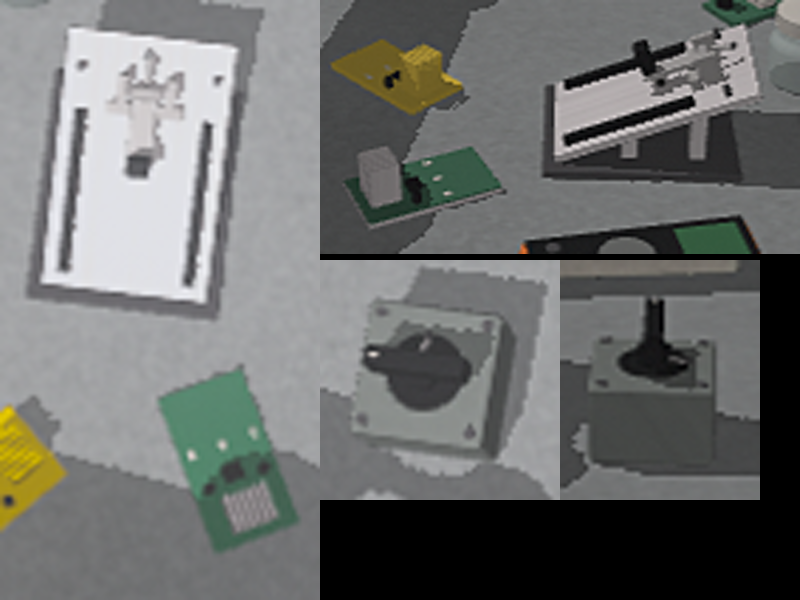

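```bash
python3 - <<'E'
from h import *
import pickle
from scipy.optimize import least_squares
P,S=pickle.load(open("P1.pkl","rb"));t,s=P["top"],P["side"]
deg=np.degrees
print("mod",fit([(t,S["top","module"][1]["region"]*1.),(s,S["side","module"][2]["region"]*1.)],MOD,[.46,-.1,.35]))
print("iso",fit([(t,S["top","isolator"][0]["region"]*1.),(s,S["side","isolator"][0]["region"]*1.)],ISO,[.6,.26,-.14]))
def pts(views,x0):
    def r(v): return np.concatenate([(proj(p,np.array(X)@Rz(v[2]).T+[v[0],v[1],0])-np.array(u)).ravel() for p,X,u in views])
    o=least_squares(r,x0,loss="soft_l1",f_scale=2);return o.x,np.round(r(o.x).reshape(-1,2),1).tolist()
C=lambda L,ox,oy,sx,sy,px,py:[((a-px)/sx+ox-.5+.5/1,(b-py)/sy+oy) for a,b in L]
T=lambda L:[(a/4+245-.4,b/4+140-.4) for a,b in L]
I=lambda L:[((a-320)/4+135-.4,(b-260)/4+170-.4) for a,b in L]
Sd=lambda L:[(a_/2.8235+195-.3,b/2.8235+195-.3) for a_,b in [(x-320,y) for x,y in L]]
print("modpts",pts([(t,[[.055,.03,.006],[.055,-.03,.006],[-.055,-.03,.006],[-.055,.03,.006]],T([(158,399),(240,368),(299,522),(218,552)])),
 (s,[[.055,.03,.006],[.055,-.03,.006],[-.055,-.03,.006]],Sd([(470,147),(506,188),(370,222)]))],[.46,-.1,.35]))
B=lambda L:np.array(L)@BR.T+[.04,0,.06]
print("jigpts",pts([(t,B([[0,.041,.006],[-.11,.041,.006],[0,-.041,.006],[-.11,-.041,.006]]),T([(82,108),(64,270),(208,122),(188,287)])),
 (s,B([[-.11,.041,.006],[0,.041,.006],[-.11,-.041,.006],[0,-.041,.006]]),Sd([(566,84),(686,46),(566,140),(694,101)])),
 (t,BASE[0][[1,3]],T([(218,318),(28,297)])),(s,[[-.08,-.065,.008],[-.08,.065,.008]],Sd([(545,176),(545,88)]))],[.6,-.04,-.1]))
print("isopts",pts([(t,[[.045,.045,.06],[.045,-.045,.06],[-.045,-.045,.06],[-.045,.045,.06]],I([(372,298),(500,318),(484,455),(353,440)]))],[.6,.26,-.14]))
E
```

```text
mod (array([ 0.45850553, -0.10039756,  0.3678793 ]), np.float64(0.23857429677876008))
iso (array([ 0.60750612,  0.26814771, -0.15874271]), np.float64(0.1619755184626109))
modpts (array([ 0.46116313, -0.10123883,  0.3463308 ]), [[0.5, 0.0], [0.9, 0.0], [1.0, 0.0], [0.1, 0.5], [1.1, -1.4], [-1.0, -1.9], [0.3, -0.8]])
jigpts (array([ 0.64443553, -0.04284767, -0.12065622]), [[0.9, 0.2], [1.2, 0.6], [0.6, 0.1], [0.8, -0.2], [-0.4, -1.0], [0.2, -1.5], [-0.5, -1.7], [0.2, -2.3], [1.4, -0.1], [0.7, -0.2], [-0.2, -2.6], [0.6, -2.1]])
isopts (array([ 0.60451837,  0.26743235, -0.11971417]), [[-0.4, 1.5], [1.1, 0.0], [0.2, -0.6], [-0.8, -0.6]])
```

```bash
cat > g.py <<'E'
from h import *
from scipy.spatial.transform import Rotation as Ro
from station import ctrl
JIG=np.array([.6444,-.0428]);YAW=-.1207
Rb=Rz(YAW)@BR; Ob=np.array([*JIG,0])+Rz(YAW)@[.04,0,.06]
bed=lambda x,y,z:Ob+Rb@np.array([x,y,z])
def toolR(tilt,yaw,s=-1):
    # tool z down, pointing `tilt` deg forward of vertical (along yaw heading); tool y = s*left of heading
    a=np.radians(tilt);z=Rz(yaw)@[np.sin(a),0,-np.cos(a)];y=Rz(yaw)@[0,s,0];return np.c_[np.cross(y,z),y,z]
def clip(th,alpha,h=.020):
    # TCP pose gripping the tab at clip angle th; alpha = extra tilt at th=0
    R2=Rb@Ry(th);g=bed(.016,0,.014)+R2@np.array([-.046,0,h])
    R=toolR(22+alpha-np.degrees(th),YAW);return g+.019*R[:,2],R
def rel(p1,R1,p0,R0):
    rv=np.degrees(Ro.from_matrix(R0.T@R1).as_rotvec())
    print("shift",np.round(R0.T@(p1-p0),4),"world d",np.round(p1-p0,4),"turn",np.round(rv,2));return
def now():
    s=ctrl.get_state();return np.array(s["ee_pos"]),np.array(s["ee_rot"]),s
def show():
    p,R,s=now();print(round(s["time"],2),"p",np.round(p,4),"z",np.round(R[:,2],3),"y",np.round(R[:,1],3),"q",np.round(s["joint_positions"],1),"F",np.round(s["ft_force"],1),"w",round(s["width"],3),s["gripper_force"])
E
python3 - <<'E'
from g import *
show();p,R,s=now()
print(Ob)
for a in(0,15):
  for th in(0,.5,1.0):print(a,th,np.round(clip(th,a)[0],3),np.round(clip(th,a)[1][:,2],2))
p1,R1=clip(0,15);pa=p1-.09*R1[:,2]
print("above",pa);rel(pa,R1,p,R)
E
```

```text
2.3 p [0.1769 0.5471 0.2313] z [-0.  0. -1.] y [0.308 0.951 0.   ] q [ 60.    9.1  91.5   0.   79.4 -12. ] F [1.  0.4 0.4] w 0.997 0.0
[ 0.68410898 -0.04761629  0.06      ]
0 0 [ 0.651 -0.044  0.063] [ 0.37 -0.05 -0.93]
0 0.5 [ 0.648 -0.043  0.085] [-0.11  0.01 -0.99]
0 1.0 [ 0.657 -0.044  0.106] [-0.57  0.07 -0.82]
15 0 [ 0.655 -0.044  0.065] [ 0.6  -0.07 -0.8 ]
15 0.5 [ 0.653 -0.044  0.085] [ 0.14 -0.02 -0.99]
15 1.0 [ 0.661 -0.045  0.104] [-0.34  0.04 -0.94]
above [ 0.60143388 -0.03758866  0.13698917]
shift [-0.5838 -0.4257  0.0943] world d [ 0.4245 -0.5847 -0.0943] turn [-53.78   5.18 160.73]
```

```bash
sed -i 's/def toolR(tilt,yaw,s=-1)/def toolR(tilt,yaw,s=1)/' g.py; python3 - <<'E'
from g import *
p,R,s=now()
p1,R1=clip(0,15);pa=p1-.10*R1[:,2]
print("above",pa);rel(pa,R1,p,R)
# yaw-only first
Ra=toolR(0,YAW);print("yaw");rel(p,Ra,p,R);print("then tilt");rel(pa,R1,p,Ra)
E
```

```text
above [ 0.59545951 -0.03686403  0.14497553]
shift [-0.5779 -0.4268  0.0863] world d [ 0.4185 -0.5839 -0.0863] turn [ -3.55 -36.89 -10.62]
yaw
shift [0. 0. 0.] world d [0. 0. 0.] turn [  0.    -0.   -11.01]
then tilt
shift [-0.4858 -0.5293  0.0863] world d [ 0.4185 -0.5839 -0.0863] turn [ -0. -37.  -0.]
```

```bash
python3 -m pendant '[[0,0,0,0,0,-5.5,0.05],[0,0,0,0,0,-5.5,0.05],[-0.0347,-0.0378,0,0,0,0,0.05],[-0.0347,-0.0378,0,0,0,0,0.05],[-0.0347,-0.0378,0,0,0,0,0.05],[-0.0347,-0.0378,0,0,0,0,0.05],[-0.0347,-0.0378,0,0,0,0,0.05],[-0.0347,-0.0378,0,0,0,0,0.05],[-0.0347,-0.0378,0,0,0,0,0.05],[-0.0347,-0.0378,0,0,0,0,0.05]]'
python3 -m pendant '[[-0.0347,-0.0378,0,0,0,0,0.05],[-0.0347,-0.0378,0,0,0,0,0.05],[-0.0347,-0.0378,0,0,0,0,0.05],[-0.0347,-0.0378,0,0,0,0,0.05],[-0.0347,-0.0378,0,0,0,0,0.05],[-0.0347,-0.0378,0,0,0,0,0.05],[0,0,0,0,-9.25,0,0.05],[0,0,0,0,-9.25,0,0.05],[0,0,0,0,-9.25,0,0.05],[0,0,0,0,-9.25,0,0.05]]'
python3 - <<'E'
from g import *
show();p,R,s=now()
p1,R1=clip(0,15);pa=p1-.06*R1[:,2];rel(pa,R1,p,R);rel(p1,R1,p,R)
E
```

```text
time: 3.55
ee_pos: [0.4169, 0.212, 0.2316]
ee_rot: [[-0.993, 0.121, 0.001], [0.121, 0.993, 0.0], [-0.001, 0.0, -1.0]]
ft_force: [0.9, 0.6, -1.0]
width: 0.585
gripper_force: 0.0
time: 4.8
ee_pos: [0.5956, -0.037, 0.2322]
ee_rot: [[-0.789, 0.121, 0.602], [0.096, 0.993, -0.074], [-0.607, -0.001, -0.795]]
ft_force: [-0.1, 1.7, -1.0]
width: 0.586
gripper_force: 0.0
4.8 p [ 0.5956 -0.037   0.2322] z [ 0.602 -0.074 -0.795] y [ 0.121  0.993 -0.001] q [ -18.9  -13.2  120.3   12.1   36.7 -109.4] F [-0.1  1.7 -1. ] w 0.586 0.0
shift [0.0533 0.0002 0.1093] world d [ 0.0238 -0.0027 -0.1192] turn [-0.05  0.37 -0.  ]
shift [0.0537 0.0003 0.1693] world d [ 0.0596 -0.0071 -0.1671] turn [-0.05  0.37 -0.  ]
```

```bash
python3 -m pendant '[[0.0267,0,0.03,0,0.2,0,0.05],[0.027,0.0003,0.03,0,0.2,0,0.05],[0,0,0.04,0,0,0,0.05],[0,0,0.035,0,0,0,0.05],[0,0,0.02,0,0,0,0.05],[0,0,0.010,0,0,0,0.05],[0,0,0.0043,0,0,0,0.05],[0,0,0,0,0,0,0.05]]'
python3 - <<'E'
from g import *
show();p,R,s=now();p1,R1=clip(0,15);rel(p1,R1,p,R)
P=ctrl.capture("side");T=ctrl.capture("top")
o=np.hstack([cv2.resize(P["color"][180:270,260:370],None,fx=3.6,fy=3.6),cv2.resize(T["color"][140:230,240:320],None,fx=3.6,fy=3.6)])
cv2.imwrite("pics/c2.png",o)
E
```

```text
time: 5.8
ee_pos: [0.6535, -0.0436, 0.0639]
ee_rot: [[-0.797, 0.12, 0.592], [0.097, 0.993, -0.072], [-0.597, -0.0, -0.802]]
ft_force: [0.8, -0.2, 0.4]
width: 0.585
gripper_force: 0.0
5.8 p [ 0.6535 -0.0436  0.0639] z [ 0.592 -0.072 -0.802] y [ 0.12   0.993 -0.   ] q [ -17.3   12.8  116.4   23.2   15.8 -120.8] F [ 0.8 -0.2  0.4] w 0.585 0.0
shift [-0.0022 -0.0003  0.0001] world d [ 0.0017 -0.0006  0.0012] turn [-0.01 -0.36  0.  ]
```

View pics/c2.png

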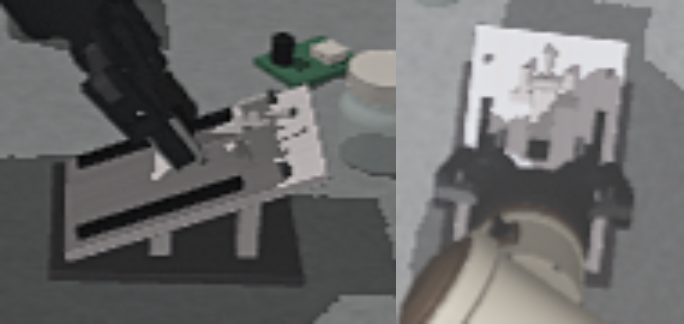

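```bash
python3 -m pendant '[[-0.002,0,0.001,0,-0.3,0,0.05],[0,0,0,0,0,0,0],[0,0,0,0,0,0,0],[0,0,0,0,0,0,0],[0,0,0,0,0,0,0],[0,0,0,0,0,0,0]]'
python3 - <<'E'
from g import *
show()
for n in (7,8):
  p0,R0=clip(0,15);p1,R1=clip(1/n,15);rel(p1,R1,p0,R0);p2,R2=clip(2/n,15);rel(p2,R2,p1,R1)
E
```

```text
time: 6.65
ee_pos: [0.6554, -0.0428, 0.064]
ee_rot: [[-0.794, 0.12, 0.596], [0.097, 0.993, -0.071], [-0.6, 0.001, -0.8]]
ft_force: [-3.7, 4.4, 5.4]
width: 0.175
gripper_force: 58.4
6.65 p [ 0.6554 -0.0428  0.064 ] z [ 0.596 -0.071 -0.8  ] y [0.12  0.993 0.001] q [ -17.2   13.   116.3   23.9   15.6 -121.3] F [-3.7  4.4  5.4] w 0.175 58.403839180245996
shift [-0.0021 -0.     -0.0055] world d [-0.0016  0.0002  0.0057] turn [0.   8.19 0.  ]
shift [-0.0021 -0.     -0.0055] world d [-0.0008  0.0001  0.0058] turn [-0.    8.19 -0.  ]
shift [-0.0018  0.     -0.0048] world d [-0.0014  0.0002  0.0049] turn [0.   7.16 0.  ]
shift [-0.0018 -0.     -0.0048] world d [-0.0008  0.0001  0.0051] turn [ 0.    7.16 -0.  ]
```

```bash
python3 -m pendant '[[-0.0018,0,-0.0048,0,7.16,0,0],[-0.0018,0,-0.0048,0,7.16,0,0],[-0.0018,0,-0.0048,0,7.16,0,0],[-0.0018,0,-0.0048,0,7.16,0,0],[0,0,0,0,0,0,0]]'
python3 - <<'E'
from g import *
show();p,R,s=now();p1,R1=clip(.5,15);rel(p1,R1,p,R)
E
```

```text
time: 7.28
ee_pos: [0.6528, -0.0424, 0.0841]
ee_rot: [[-0.983, 0.12, 0.137], [0.119, 0.993, -0.015], [-0.138, 0.002, -0.99]]
ft_force: [-10.5, 3.5, 10.9]
width: 0.172
gripper_force: 63.9
7.28 p [ 0.6528 -0.0424  0.0841] z [ 0.137 -0.015 -0.99 ] y [0.12  0.993 0.002] q [-14.8  23.2  92.2   1.4  56.7 -98.6] F [-10.5   3.5  10.9] w 0.172 63.850322887301445
shift [-0.0009 -0.0014 -0.0012] world d [ 0.0005 -0.0014  0.0013] turn [ 0.09 -0.43 -0.  ]
```

```bash
python3 -m pendant '[[-0.0018,0,-0.0048,0,7.16,0,0],[-0.0018,0,-0.0048,0,7.16,0,0],[-0.0018,0,-0.0048,0,7.16,0,0],[-0.0014,0,-0.0036,0,5.4,0,0],[0,0,0,0,0,0,0]]'
python3 - <<'E'
from g import *
show();p,R,s=now();p1,R1=clip(.97,15);rel(p1,R1,p,R)
E
```

```text
time: 7.9
ee_pos: [0.6583, -0.0431, 0.1014]
ee_rot: [[-0.937, 0.12, -0.327], [0.113, 0.993, 0.041], [0.33, 0.002, -0.944]]
ft_force: [-11.2, 3.6, 6.8]
width: 0.173
gripper_force: 62.7
7.9 p [ 0.6583 -0.0431  0.1014] z [-0.327  0.041 -0.944] y [0.12  0.993 0.002] q [-13.3  43.4  62.6  -2.   93.2 -96.2] F [-11.2   3.6   6.8] w 0.173 62.66166804358363
shift [-0.0018 -0.0014 -0.0023] world d [ 0.0022 -0.0017  0.0016] turn [ 0.1  -0.68  0.04]
```

```bash
python3 -m pendant '[[0,0,0,0,0,0,0.05],[0,0,0,0,0,0,0.05],[0,0,0,0,0,0,0.05],[0,0,-0.03,0,0,0,0.05],[0,0,-0.05,0,0,0,0.05],[0,0,-0.05,0,0,0,0.05],[0,0,-0.02,0,-9.5,0,0.05],[0.02,0,-0.02,0,-9.5,0,0.07]]'
python3 - <<'E'
from g import *
show();p,R,s=now()
m=np.array([.4605,-.101]);my=.35
a=ctrl.capture("side")
cv2.imwrite("pics/s3.png",np.vstack([cv2.resize(a["color"][180:280,195:365],None,fx=4,fy=4)]))
Rm=toolR(0,my);g=np.array([*(m+(Rz(my)[:2,:2]@[-.035,0])),.012+.10])
rel(g,Rm,p,R);print(g)
E
```

```text
time: 8.9
ee_pos: [0.6937, -0.0491, 0.2671]
ee_rot: [[-0.993, 0.121, 0.014], [0.121, 0.993, -0.002], [-0.014, -0.0, -1.0]]
ft_force: [0.3, -0.1, 1.7]
width: 0.78
gripper_force: 0.0
8.9 p [ 0.6937 -0.0491  0.2671] z [ 0.014 -0.002 -1.   ] y [ 0.121  0.993 -0.   ] q [-14.   25.3  67.7   0.1  86.3 -97.1] F [ 0.3 -0.1  1.7] w 0.78 0.0
shift [ 0.2586 -0.0956  0.1516] world d [-0.2661 -0.0639 -0.1551] turn [ -0.21   0.79 -27.  ]
[ 0.42762196 -0.11300142  0.112     ]
```

View pics/s3.png

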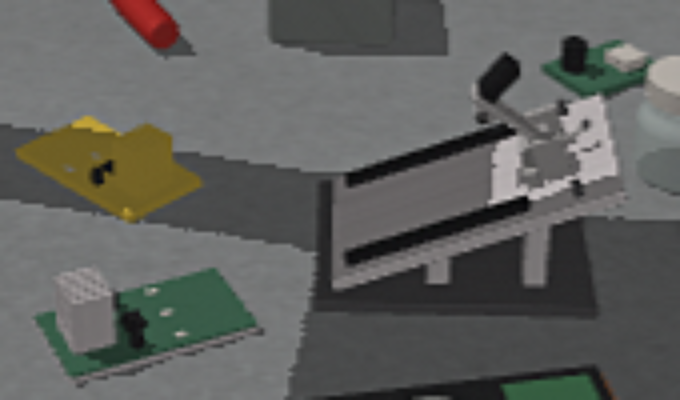

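```bash
python3 -m pendant '[[0.0517,-0.0191,0,0,0,0,0.06],[0.0517,-0.0191,0,0,0,0,0.06],[0.0517,-0.0191,0.03,0,0,0,0.06],[0.0517,-0.0191,0.03,0,0,0,0.06],[0.0517,-0.0191,0.03,0,0.8,0,0.06],[0,0,0.0,0,0,-9,0.06],[0,0,0,0,0,-9,0.06],[0,0,0.03,0,0,-9,0.06],[0,0,0.03,0,0,0,0.06],[0,0,0,0,0,0,0.06]]'
python3 - <<'E'
from g import *
show();p,R,s=now()
m=np.array([.4605,-.101]);my=.35
Rm=toolR(0,my);g=np.array([*(m+(Rz(my)[:2,:2]@[-.035,0])),.012])
rel(g,Rm,p,R)
a=ctrl.capture("side");b=ctrl.capture("top")
for n,c in(("s",a),("t",b)): print(n,[(round(d["p"],2),[round(float(v)) for v in d["extent"]]) for d in ctrl.look_for("module",c)][:4])
cv2.imwrite("pics/c4.png",np.hstack([cv2.resize(a["color"][200:290,185:275],None,fx=4,fy=4),cv2.resize(b["color"][220:310,260:350],None,fx=4,fy=4)]))
E
```

```text
time: 10.2
ee_pos: [0.4227, -0.1108, 0.1135]
ee_rot: [[-0.939, -0.343, -0.012], [-0.343, 0.939, 0.003], [0.01, 0.007, -1.0]]
ft_force: [-0.0, -0.3, 0.5]
width: 0.705
gripper_force: 0.0
10.2 p [ 0.4227 -0.1108  0.1135] z [-0.012  0.003 -1.   ] y [-0.343  0.939  0.007] q [ -30.5   -3.8  118.9   -0.2   65.5 -140.5] F [-0.  -0.3  0.5] w 0.705 0.0
shift [-0.0049 -0.0045  0.1014] world d [ 0.0049 -0.0022 -0.1015] turn [ 0.42 -0.57  0.01]
s [(0.96, [118, 291, 182, 342]), (0.89, [199, 211, 245, 234]), (0.81, [202, 246, 258, 278]), (0.65, [261, 149, 295, 193])]
t [(0.86, [348, 289, 389, 331]), (0.62, [215, 245, 258, 283]), (0.4, [296, 277, 304, 279])]
```

View pics/c4.png

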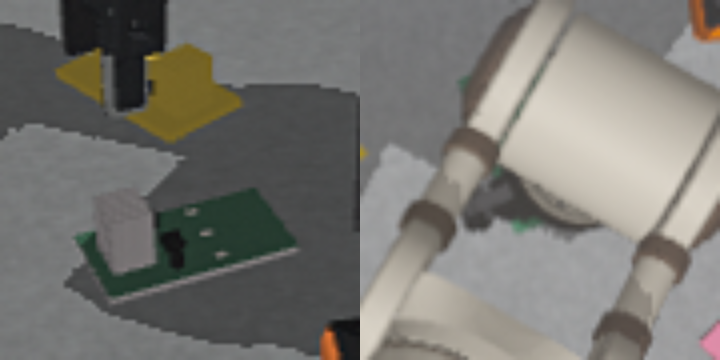

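```bash
python3 -m pendant '[[-0.004,-0.0045,0.03,0.4,-0.6,0,0.06],[0,0,0.035,0,0,0,0.06],[0,0,0.02,0,0,0,0.06],[0,0,0.01,0,0,0,0.06],[0,0,0.006,0,0,0,0.06],[0,0,0,0,0,0,0.04],[0,0,0,0,0,0,0.02],[0,0,0,0,0,0,0.0],[0,0,0,0,0,0,0.0],[0,0,0,0,0,0,0]]'
python3 - <<'E'
from g import *
show()
E
```

```text
time: 11.65
ee_pos: [0.4309, -0.1152, 0.0153]
ee_rot: [[-0.939, -0.343, 0.007], [-0.343, 0.939, -0.003], [-0.005, -0.005, -1.0]]
ft_force: [-0.2, -0.0, 5.7]
width: 0.316
gripper_force: 59.8
11.65 p [ 0.4309 -0.1152  0.0153] z [ 0.007 -0.003 -1.   ] y [-0.343  0.939 -0.005] q [-3.060e+01  7.500e+00  1.209e+02  1.000e-01  5.120e+01 -1.407e+02] F [-0.2 -0.   5.7] w 0.316 59.77490186691284
```

```bash
python3 -m pendant '[[0,0,-0.01,0,0,0,0],[0,0,-0.03,0,0,0,0],[0,0,-0.04,0,0,0,0],[0,0,-0.04,0,0,0,0],[0,0,0,0,0,0,0]]'
python3 - <<'E'
from g import *
show();p,R,s=now()
print("yaw turn first");R1=toolR(0,YAW);rel(p,R1,p,R);
R2=toolR(22,YAW);t=bed(-.095-.0327,0,.04+.0153);rel(t,R2,p,R1);print(t)
rel(t,R1,p,R)
E
```

```text
time: 12.28
ee_pos: [0.4315, -0.1157, 0.1379]
ee_rot: [[-0.939, -0.343, 0.012], [-0.343, 0.939, -0.006], [-0.009, -0.01, -1.0]]
ft_force: [-0.3, -0.1, -1.3]
width: 0.319
gripper_force: 59.3
12.28 p [ 0.4315 -0.1157  0.1379] z [ 0.012 -0.006 -1.   ] y [-0.343  0.939 -0.01 ] q [ -30.6   -5.5  117.5    0.    67.3 -140.7] F [-0.3 -0.1 -1.3] w 0.319 59.3199759721756
yaw turn first
shift [0. 0. 0.] world d [0. 0. 0.] turn [-0.43  0.62 27.  ]
shift [-0.1034  0.098   0.0744] world d [ 0.1145  0.0849 -0.0744] turn [  0. -22.   0.]
[ 0.54600399 -0.03086559  0.06343601]
shift [-0.136   0.0411  0.0752] world d [ 0.1145  0.0849 -0.0744] turn [-0.43  0.62 27.  ]
```

```bash
python3 -m pendant '[[0,0,0,-0.2,0.3,9,0],[0,0,0,-0.2,0.3,9,0],[0,0,0,0,0,9,0],[-0.0345,0.0327,0,0,0,0,0],[-0.0345,0.0327,0,0,0,0,0],[-0.0345,0.0327,0,0,0,0,0],[0,0,0,0,-7.3,0,0],[0,0,0,0,-7.3,0,0],[0,0,0,0,-7.4,0,0],[0,0,0,0,0,0,0]]'
python3 - <<'E'
from g import *
show();p,R,s=now()
R2=toolR(22,YAW);t=bed(-.095-.0327,0,.03+.0153);rel(t,R2,p,R)
a=ctrl.capture("side");b=ctrl.capture("top")
cv2.imwrite("pics/c5.png",np.hstack([cv2.resize(a["color"][150:270,220:360],None,fx=3,fy=3),cv2.resize(b["color"][140:260,240:340],None,fx=3,fy=3)]))
# predicted plate corners in the pictures
M=lambda x,y,z:p+R@np.array([-(x+.0327),y,.0153-z])
for n,c in(("s",a),("t",b)):print(n,np.round(proj(c,[M(.055,.03,.006),M(.055,-.03,.006),M(-.055,-.03,.006),M(-.055,.03,.006)]),1).tolist())
E
```

```text
time: 13.52
ee_pos: [0.5399, -0.0283, 0.1301]
ee_rot: [[-0.926, 0.121, 0.359], [0.114, 0.993, -0.041], [-0.361, 0.003, -0.933]]
ft_force: [-0.7, 0.9, -1.7]
width: 0.316
gripper_force: 59.4
13.53 p [ 0.5399 -0.0283  0.1301] z [ 0.359 -0.041 -0.933] y [0.121 0.993 0.003] q [ -18.3   -5.   120.6    6.1   43.8 -105. ] F [-0.7  0.9 -1.7] w 0.316 59.448949098587036
shift [ 0.018  -0.0021  0.0744] world d [ 0.0098 -0.003  -0.0759] turn [ 0.17 -0.84 -0.09]
s [[301.8, 177.9], [302.8, 190.5], [255.6, 205.5], [256.8, 192.5]]
t [[266.8, 180.6], [291.4, 183.3], [286.3, 227.3], [262.2, 224.6]]
```

View pics/c5.png

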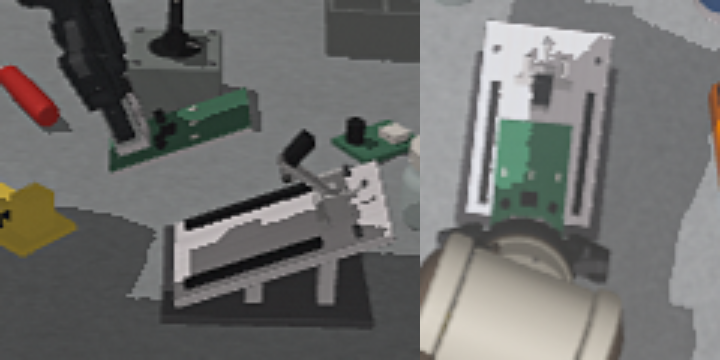

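```bash
python3 -m pendant '[[0.006,-0.001,0.03,0,-0.4,0,0],[0.006,-0.001,0.03,0,-0.4,0,0],[0.006,0,0.02,0,0,0,0],[0,0,0.011,0,0,0,0],[0,0,0.005,0,0,0,0],[0,0,0,0,0,0,0]]'
python3 - <<'E'
from g import *
show();p,R,s=now()
R2=toolR(22,YAW);t=bed(-.095-.0327,0,.002+.0153);rel(t,R2,p,R)
print("bed coords of tcp",Rb.T@(p-Ob))
E
```

```text
time: 14.38
ee_pos: [0.5638, -0.0339, 0.0386]
ee_rot: [[-0.917, 0.12, 0.379], [0.112, 0.993, -0.044], [-0.382, 0.002, -0.924]]
ft_force: [1.2, 0.4, -1.0]
width: 0.313
gripper_force: 59.5
14.38 p [ 0.5638 -0.0339  0.0386] z [ 0.379 -0.044 -0.924] y [0.12  0.993 0.002] q [ -18.1    8.1  120.2    8.7   30.  -107.9] F [ 1.2  0.4 -1. ] w 0.313 59.53452229499817
shift [0.0074 0.0009 0.0081] world d [-0.0036  0.0013 -0.0104] turn [ 0.09  0.45 -0.04]
bed coords of tcp [-0.12033256 -0.00089269  0.02549235]
```

```bash
python3 -m pendant '[[0,0.0005,0.003,0,0.4,0,0],[0,0.0005,0.003,0,0,0,0],[0,0,0,0,0,0,0]]'; python3 -m pendant '[[0,0,0.002,0,0,0,0],[0,0,0,0,0,0,0]]'; python3 - <<'E'
from g import *
show();p,R,s=now();print("bed coords of tcp",Rb.T@(p-Ob),"F bed",Rb.T@s["ft_force"])
E
```

```text
time: 14.75
ee_pos: [0.5652, -0.0329, 0.0324]
ee_rot: [[-0.92, 0.12, 0.372], [0.112, 0.993, -0.043], [-0.375, 0.002, -0.927]]
ft_force: [0.1, 0.2, -1.4]
width: 0.317
gripper_force: 59.5
time: 15.0
ee_pos: [0.5659, -0.033, 0.0304]
ee_rot: [[-0.92, 0.121, 0.372], [0.112, 0.993, -0.043], [-0.374, 0.002, -0.927]]
ft_force: [0.2, -0.3, -1.5]
width: 0.314
gripper_force: 59.5
15.0 p [ 0.5659 -0.033   0.0304] z [ 0.372 -0.043 -0.927] y [0.121 0.993 0.002] q [ -17.9    9.6  119.6    8.5   29.5 -107.5] F [ 0.2 -0.3 -1.5] w 0.314 59.5176100730896
bed coords of tcp [-0.12155963  0.00027941  0.01717825] F bed [-0.30667558 -0.24933906 -1.48631476]
```

```bash
for i in 1; do python3 -m pendant '[[0,0,0.001,0,0,0,0],[0,0,0,0,0,0,0]]'; python3 -m pendant '[[0,0,0.001,0,0,0,0],[0,0,0,0,0,0,0]]'; done | grep -E "ft_force|ee_pos"; python3 - <<'E'
from g import *
show();p,R,s=now();print("bed coords of tcp",Rb.T@(p-Ob),"F bed",Rb.T@s["ft_force"])
E
```

```text
ee_pos: [0.5663, -0.0331, 0.0296]
ft_force: [0.5, 0.8, -1.2]
ee_pos: [0.5666, -0.033, 0.029]
ft_force: [-5.3, 1.7, 4.5]
15.5 p [ 0.5666 -0.033   0.029 ] z [ 0.372 -0.043 -0.927] y [0.12  0.993 0.002] q [ -17.8    9.9  119.5    8.5   29.3 -107.6] F [-5.3  1.7  4.5] w 0.315 60.37746548652649
bed coords of tcp [-0.12138566  0.00032309  0.01560095] F bed [-3.39113803  1.04653164  6.25559212]
```

```bash
python3 -m pendant '[[0,0,-0.0007,0,0,0,0],[-0.008,0,0,0,0,0,0],[-0.008,0,0,0,0,0,0],[-0.007,0,0,0,0,0,0],[-0.003,0,0,0,0,0,0],[0,0,0,0,0,0,0]]'; python3 - <<'E'
from g import *
show();p,R,s=now();print("bed coords of tcp",Rb.T@(p-Ob),"F bed",Rb.T@s["ft_force"])
E
```

```text
time: 16.25
ee_pos: [0.5908, -0.0361, 0.0392]
ee_rot: [[-0.92, 0.12, 0.373], [0.112, 0.993, -0.044], [-0.375, 0.002, -0.927]]
ft_force: [-0.4, -0.2, -0.3]
width: 0.314
gripper_force: 59.5
16.25 p [ 0.5908 -0.0361  0.0392] z [ 0.373 -0.044 -0.927] y [0.12  0.993 0.002] q [ -17.3   11.8  115.6    7.7   31.1 -106.2] F [-0.4 -0.2 -0.3] w 0.314 59.50867295265198
bed coords of tcp [-0.094975    0.00017226  0.01597303] F bed [-0.48283511 -0.23157421 -0.09571785]
```

Expect the stop at about −0.0877; creep.

```bash
(python3 -m pendant '[[-0.003,0,0,0,0,0,0],[-0.002,0,0,0,0,0,0],[0,0,0,0,0,0,0]]'; python3 -m pendant '[[-0.001,0,0,0,0,0,0],[0,0,0,0,0,0,0]]';python3 -m pendant '[[-0.001,0,0,0,0,0,0],[0,0,0,0,0,0,0]]') | grep -E "ft_force|ee_pos"; python3 - <<'E'
from g import *
show();p,R,s=now();print("bed coords of tcp",Rb.T@(p-Ob),"F bed",Rb.T@s["ft_force"])
E
```

```text
ee_pos: [0.5952, -0.0366, 0.0411]
ft_force: [0.3, -0.1, -1.3]
ee_pos: [0.5953, -0.0365, 0.0409]
ft_force: [-4.6, 1.2, 0.3]
ee_pos: [0.5954, -0.0364, 0.0408]
ft_force: [-8.3, 1.0, 2.9]
17.12 p [ 0.5954 -0.0364  0.0408] z [ 0.369 -0.042 -0.928] y [0.12  0.993 0.002] q [ -17.1   12.3  114.7    7.5   31.7 -105.8] F [-8.3  1.   2.9] w 0.313 59.92416858673096
bed coords of tcp [-0.0901369   0.00047511  0.01567106] F bed [-6.69907777e+00  6.35109198e-03  5.85856658e+00]
```

```bash
python3 -m pendant '[[0.001,0,0,0,0,0,0],[0,0,0,0,0,0,0.05],[0,0,0,0,0,0,0.05],[0,0,-0.005,0,0,0,0.05],[0,0,-0.02,0,0,0,0.05],[0,0,-0.04,0,0,0,0.05],[0,0,-0.05,0,0,0,0.05],[0,0,-0.06,0,0,0,0.05],[0.06,0,0,0,0,0,0.05],[0.04,0,0,0,0,0,0.05]]'; python3 - <<'E'
from g import *
show();p,R,s=now()
a=ctrl.capture("side");b=ctrl.capture("top")
cv2.imwrite("pics/c6.png",np.hstack([cv2.resize(a["color"][190:270,265:365],None,fx=4,fy=4),cv2.resize(b["color"][140:230,245:315],None,fx=4,fy=4)[:320]]))
for n,c in(("s",a),("t",b)):print(n,np.round(proj(c,[bed(*x) for x in [(0,.03,.006),(0,-.03,.006),(-.11,-.03,.006),(-.11,.03,.006)]]),1).tolist())
E
```

```text
time: 18.38
ee_pos: [0.4375, -0.0175, 0.1663]
ee_rot: [[-0.92, 0.12, 0.373], [0.112, 0.993, -0.044], [-0.376, 0.001, -0.927]]
ft_force: [0.1, -0.1, 0.9]
width: 0.585
gripper_force: 0.0
18.38 p [ 0.4375 -0.0175  0.1663] z [ 0.373 -0.044 -0.927] y [0.12  0.993 0.001] q [ -22.5  -28.9  134.6    7.3   53.2 -108.9] F [ 0.1 -0.1  0.9] w 0.585 0.0
s [[324.9, 211.9], [327.0, 225.5], [281.3, 239.8], [281.4, 225.8]]
t [[270.2, 167.2], [293.0, 169.7], [288.3, 210.7], [265.9, 208.2]]
```

View pics/c6.png

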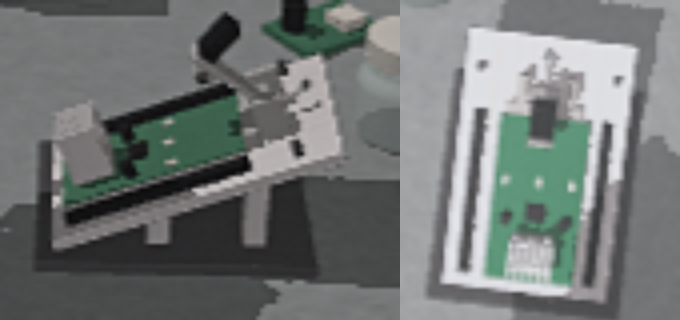

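```bash
python3 - <<'E'
from g import *
p,R,s=now();pg=np.array([.659,-.0432,.102]);R1=toolR(-19.1,YAW)
R0=R@Ro.from_rotvec([0,np.radians(41),0]).as_matrix()
rel(p,R1,p,R0);pa=pg-.15*R1[:,2];print(pa);rel(pa,R1,p,R0)
E
```

```text
shift [0. 0. 0.] world d [0. 0. 0.] turn [ 0.17 -0.18  0.05]
[ 0.70772559 -0.04910991  0.24374234]
shift [-0.2329  0.0007 -0.1674] world d [ 0.2732 -0.0327  0.0811] turn [ 0.17 -0.18  0.05]
```

```bash
python3 -m pendant '[[0,0,-0.04,0,10.25,0,0.05],[0,0,-0.04,0,10.25,0,0.05],[0,0,0,0,10.25,0,0.05],[0,0,0,0,10.1,0,0.05],[-0.047,0,-0.03,0,0,0,0.05],[-0.047,0,-0.03,0,0,0,0.05],[-0.047,0,-0.03,0,0,0,0.05],[-0.047,0,0,0,0,0,0.05],[-0.047,0,0,0,0,0,0.05],[0,0,0,0,0,0,0.05]]'; python3 - <<'E'
from g import *
show();p,R,s=now();pg=np.array([.659,-.0432,.102]);R1=toolR(-19.1,YAW);rel(pg,R1,p,R)
E
```

```text
time: 19.73
ee_pos: [0.6669, -0.0459, 0.2458]
ee_rot: [[-0.938, 0.121, -0.326], [0.113, 0.993, 0.042], [0.328, 0.003, -0.945]]
ft_force: [-0.4, -0.9, -1.2]
width: 0.585
gripper_force: 0.0
19.73 p [ 0.6669 -0.0459  0.2458] z [-0.326  0.042 -0.945] y [0.121 0.993 0.003] q [-13.4  38.8  53.   -2.1 107.2 -96.7] F [-0.4 -0.9 -1.2] w 0.585 0.0
shift [-0.0395  0.0013  0.1385] world d [-0.0079  0.0027 -0.1438] turn [ 0.14 -0.06  0.03]
```

```bash
python3 -m pendant '[[-0.0395,0.001,0,0,0,0,0.05],[0,0,0.05,0,0,0,0.05],[0,0,0.04,0,0,0,0.05],[0,0,0.03,0,0,0,0.05],[0,0,0.015,0,0,0,0.05],[0,0,0.0035,0,0,0,0.05],[0,0,0,0,0,0,0.05]]'; python3 - <<'E'
from g import *
show();p,R,s=now();pg=np.array([.659,-.0432,.102]);R1=toolR(-19.1,YAW);rel(pg,R1,p,R)
E
python3 -m pendant '[[0,0,0,0,0,0,0],[0,0,0,0,0,0,0],[0,0,0,0,0,0,0],[0,0,0,0,0,0,0]]'
```

```text
time: 20.6
ee_pos: [0.6593, -0.0436, 0.1094]
ee_rot: [[-0.94, 0.121, -0.318], [0.114, 0.993, 0.04], [0.32, 0.002, -0.947]]
ft_force: [1.1, 0.0, 0.8]
width: 0.586
gripper_force: 0.0
20.6 p [ 0.6593 -0.0436  0.1094] z [-0.318  0.04  -0.947] y [0.121 0.993 0.002] q [-13.3  42.6  62.8  -2.   93.2 -96.2] F [1.1 0.  0.8] w 0.586 0.0
shift [-0.002   0.0004  0.0071] world d [-0.0003  0.0004 -0.0074] turn [0.09 0.42 0.02]
time: 21.1
ee_pos: [0.659, -0.0432, 0.109]
ee_rot: [[-0.94, 0.12, -0.318], [0.113, 0.993, 0.041], [0.321, 0.002, -0.947]]
ft_force: [1.3, 2.4, 5.0]
width: 0.169
gripper_force: 59.1
```

```bash
python3 -m pendant '[[0,0,0,0,0,0,0.04],[0,0,0,0,0,0,0.04],[-0.001,0,0.004,0,0.2,0,0.04],[-0.001,0,0.003,0,0.2,0,0.04],[0,0,0,0,0,0,0],[0,0,0,0,0,0,0],[0,0,0,0,0,0,0],[0,0,0,0,0,0,0]]'
python3 - <<'E'
from g import *
p0,R0=clip(1,15);p1,R1=clip(1-1/8,15);rel(p1,R1,p0,R0)
E
```

```text
time: 22.1
ee_pos: [0.6578, -0.043, 0.1003]
ee_rot: [[-0.937, 0.121, -0.327], [0.113, 0.993, 0.042], [0.33, 0.002, -0.944]]
ft_force: [-0.0, 1.8, -2.4]
width: 0.181
gripper_force: 58.8
shift [0.0012 0.     0.005 ] world d [-0.0029  0.0003 -0.0043] turn [ 0.   -7.16 -0.  ]
```

```bash
python3 -m pendant '[[0.0012,0,0.005,0,-7.16,0,0],[0.0012,0,0.005,0,-7.16,0,0],[0.0012,0,0.005,0,-7.16,0,0],[0.0012,0,0.005,0,-7.16,0,0],[0,0,0,0,0,0,0]]'
python3 - <<'E'
from g import *
show();p,R,s=now();th=np.radians(37)-np.arcsin(R[:,2]@(Rz(YAW)@[1,0,0]));print("th",th);p1,R1=clip(th,15);rel(p1,R1,p,R)
E
```

```text
time: 22.72
ee_pos: [0.6508, -0.0421, 0.0803]
ee_rot: [[-0.978, 0.121, 0.168], [0.12, 0.993, -0.018], [-0.169, 0.002, -0.986]]
ft_force: [18.5, 1.0, -20.5]
width: 0.177
gripper_force: 60.6
22.73 p [ 0.6508 -0.0421  0.0803] z [ 0.168 -0.018 -0.986] y [0.121 0.993 0.002] q [-15.   22.1  94.4   1.8  53.9 -99. ] F [ 18.5   1.  -20.5] w 0.177 60.5632315040566
th 0.47565475558731
shift [-0.0032 -0.0014 -0.0036] world d [ 0.0024 -0.0017  0.0041] turn [ 0.13 -0.   -0.07]
```

```bash
python3 -m pendant '[[-0.0005,0,0.0055,0,-7.16,0,0],[-0.0005,0,0.0055,0,-7.16,0,0],[0,0,0,0,0,0,0]]'
python3 - <<'E'
from g import *
show();p,R,s=now();th=np.radians(37)-np.arcsin(R[:,2]@(Rz(YAW)@[1,0,0]));print("th",th);p1,R1=clip(th,15);rel(p1,R1,p,R)
E
```

```text
time: 23.1
ee_pos: [0.6514, -0.0421, 0.0697]
ee_rot: [[-0.91, 0.121, 0.397], [0.112, 0.993, -0.046], [-0.399, 0.002, -0.917]]
ft_force: [-1.4, 1.5, -6.1]
width: 0.172
gripper_force: 62.7
23.1 p [ 0.6514 -0.0421  0.0697] z [ 0.397 -0.046 -0.917] y [0.121 0.993 0.002] q [ -16.1   15.8  106.7    6.7   34.4 -103.9] F [-1.4  1.5 -6.1] w 0.172 62.73258820641786
th 0.23514757822553245
shift [-0.0036 -0.0015 -0.0037] world d [ 0.0017 -0.0017  0.0048] turn [ 0.12 -0.   -0.07]
```

```bash
python3 -m pendant '[[-0.0003,0,0.005,0,-6.8,0,0],[0,0,0,0,0,0,0],[0,0,0,0,0,0,0.05],[0,0,0,0,0,0,0.05],[0,0,0,0,0,0,0.05],[0,0,-0.02,0,0,0,0.05],[0,0,-0.05,0,0,0,0.05],[0,0,-0.06,0,0,0,0.05],[0,0,-0.06,0,10,0,0.05],[0,0,0,0,10,0,0.05]]'
python3 - <<'E'
from g import *
show();p,R,s=now()
a=ctrl.capture("side");b=ctrl.capture("top")
cv2.imwrite("pics/c7.png",np.hstack([cv2.resize(a["color"][190:270,265:365],None,fx=4,fy=4),cv2.resize(b["color"][140:230,245:315],None,fx=4,fy=4)[:320]]))
yi=-.13;c=np.array([.6055,.2675])
R0=toolR(0,yi-np.pi/2);print("tool y should be heading",yi)
rel(np.array([*c,.078]),R0,p,R)
R0=toolR(0,YAW);rel(np.array([*c,.2]),R0,p,R)
E
```

```text
time: 24.35
ee_pos: [0.5674, -0.0323, 0.2289]
ee_rot: [[-0.969, 0.118, 0.215], [0.116, 0.993, -0.024], [-0.216, 0.001, -0.976]]
ft_force: [1.4, 0.0, -0.2]
width: 0.587
gripper_force: 0.0
24.35 p [ 0.5674 -0.0323  0.2289] z [ 0.215 -0.024 -0.976] y [0.118 0.993 0.001] q [ -16.6   -1.4  103.6    2.4   65.5 -100.6] F [ 1.4  0.  -0.2] w 0.587 0.0
tool y should be heading -0.13
shift [0.0305 0.3021 0.1482] world d [ 0.0381  0.2998 -0.1509] turn [ 9.93  9.71 90.25]
shift [0.0041 0.3022 0.0291] world d [ 0.0381  0.2998 -0.0289] turn [ 0.08 12.49  0.11]
```

View pics/c7.png

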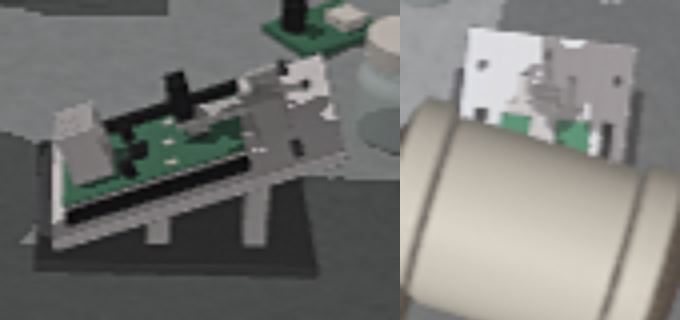

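```bash
python3 -m pendant '[[0,0,0,0,6.2,0,0.06],[0,0,0,0,6.3,0,0.06],[-0.001,0.05,0,0,0,0,0.06],[-0.001,0.05,0,0,0,0,0.06],[-0.001,0.05,0,0,0,0,0.06],[0,0.05,0,0,0,10,0.06],[0.05,0,0,0,0,10,0.06],[0,0,0,0,0,10,0.06],[0,0,0,0,0,10,0.06],[0,0,0,0,0,10,0.06]]'
python3 -m pendant '[[0,0,0,0,0,10,0.06],[0,0,0,0,0,10,0.06],[0,0,0,0,0,10,0.06],[0,0,0,0,0,10,0.06],[0,0,0,0,0,0,0.06]]'
python3 - <<'E'
from g import *
show();p,R,s=now()
yi=-.13;c=np.array([.6055,.2675])
R0=toolR(0,yi-np.pi/2);rel(np.array([*c,.078]),R0,p,R)
E
```

```text
time: 25.7
ee_pos: [0.544, 0.1811, 0.2215]
ee_rot: [[-0.544, 0.839, -0.006], [0.839, 0.544, 0.005], [0.008, -0.002, -1.0]]
ft_force: [0.4, 0.7, 0.1]
width: 0.706
gripper_force: 0.0
time: 26.32
ee_pos: [0.5442, 0.181, 0.2217]
ee_rot: [[0.116, 0.993, -0.007], [0.993, -0.116, 0.005], [0.004, -0.007, -1.0]]
ft_force: [-0.5, 0.4, 0.4]
width: 0.7
gripper_force: 0.0
26.32 p [0.5442 0.181  0.2217] z [-0.007  0.005 -1.   ] y [ 0.993 -0.116 -0.007] q [ 6.1  9.5 92.2  0.3 78.7 12.7] F [-0.5  0.4  0.4] w 0.7 0.0
shift [0.0924 0.0519 0.1437] world d [ 0.0613  0.0865 -0.1437] turn [-0.41 -0.24  0.81]
```

```bash
python3 -m pendant '[[0.0308,0.0173,0,0,0,0.4,0.06],[0.0308,0.0173,0,0,0,0.4,0.06],[0.0308,0.0173,0.03,-0.4,-0.2,0,0.06],[0,0,0.03,0,0,0,0.06],[0,0,0,0,0,0,0.06]]'
python3 - <<'E'
from g import *
import pickle
show();p,R,s=now()
yi=-.13;c=np.array([.6055,.2675])
R0=toolR(0,yi-np.pi/2);rel(np.array([*c,.075]),R0,p,R)
P,S=pickle.load(open("P1.pkl","rb"))
for u in((146.,193),(172.5,197)):print(onz(P["top"],u,.09))
a=ctrl.capture("side");print("handle axis px side",proj(a,[[*c,.097],[*c,.071],R@[0,0,0]+p]))
cv2.imwrite("pics/c8.png",cv2.resize(a["color"][100:200,220:340],None,fx=5,fy=5))
E
```

```text
time: 26.95
ee_pos: [0.6052, 0.266, 0.1586]
ee_rot: [[0.128, 0.992, -0.007], [0.992, -0.128, -0.001], [-0.002, -0.006, -1.0]]
ft_force: [0.2, -0.9, -0.1]
width: 0.704
gripper_force: 0.0
26.95 p [0.6052 0.266  0.1586] z [-0.007 -0.001 -1.   ] y [ 0.992 -0.128 -0.006] q [13.3 25.2 80.1  0.  75.1 20.6] F [ 0.2 -0.9 -0.1] w 0.704 0.0
shift [0.0017 0.0007 0.0836] world d [ 0.0003  0.0015 -0.0836] turn [-0.37  0.11  0.07]
[0.61435597 0.30149042 0.09      ]
[0.60311119 0.23237201 0.09      ]
handle axis px side [[277.81917215 152.43555949]
 [277.67452419 160.83765316]
 [278.12339578 131.99134705]]
```

View pics/c8.png

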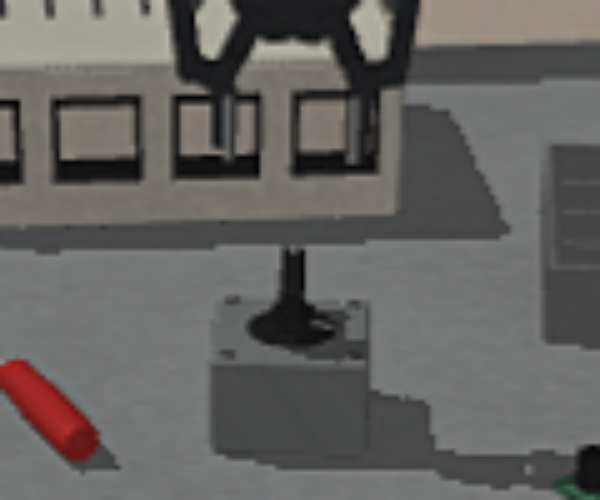

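```bash
python3 -m pendant '[[0.001,0.0015,0.03,-0.4,0,0.8,0.06],[0,0,0.03,0,0,0,0.06],[0,0,0.02,0,0,0,0.06],[0,0,0.005,0,0,0,0.06],[0,0,0,0,0,0,0.03],[0,0,0,0,0,0,0],[0,0,0,0,0,0,0],[0,0,0,0,0,0,0],[0,0,0,0,0,0,0],[0,0,0,0,0,0,0]]'
```

```text
time: 28.25
ee_pos: [0.6082, 0.2678, 0.0793]
ee_rot: [[0.145, 0.989, 0.004], [0.989, -0.145, -0.0], [0.0, 0.004, -1.0]]
ft_force: [-8.5, 0.1, 9.1]
width: 0.148
gripper_force: 60.9
```

```bash
python3 -m pendant '[[0,0,0,0,0,9,0],[0,0,0,0,0,9,0],[0,0,0,0,0,9,0],[0,0,0,0,0,9,0],[0,0,0,0,0,9,0],[0,0,0,0,0,0,0]]'; python3 -m pendant '[[0,0,0,0,0,9,0],[0,0,0,0,0,9,0],[0,0,0,0,0,9,0],[0,0,0,0,0,9,0],[0,0,0,0,0,8.5,0],[0,0,0,0,0,0,0]]'
```

```text
time: 29.0
ee_pos: [0.6082, 0.2676, 0.0793]
ee_rot: [[0.803, 0.596, 0.003], [0.596, -0.803, -0.001], [0.002, 0.003, -1.0]]
ft_force: [-8.7, 0.9, 9.8]
width: 0.145
gripper_force: 60.9
time: 29.75
ee_pos: [0.6081, 0.2676, 0.0793]
ee_rot: [[0.991, -0.137, 0.003], [-0.137, -0.991, -0.001], [0.003, 0.0, -1.0]]
ft_force: [-9.2, -1.4, 9.7]
width: 0.145
gripper_force: 60.9
```

Release, lift clear and look.

```bash
python3 -m pendant '[[0,0,0,0,0,0,0.06],[0,0,0,0,0,0,0.06],[0,0,0,0,0,0,0.06],[0,0,-0.03,0,0,0,0.06],[0,0,-0.05,0,0,0,0.06],[0,0,-0.05,0,0,0,0.06],[-0.06,0,0,0,0,0,0.06],[-0.06,0,0,0,0,0,0.06],[-0.06,0,0,0,0,0,0.06],[-0.03,0,0,0,0,0,0.06]]'
python3 - <<'E'
from g import *
show();a=ctrl.capture("top");b=ctrl.capture("side")
o=np.zeros((560,780,3),np.uint8);o[:,:560]=cv2.resize(a["color"][100:310,130:340],(560,560))
o[:220,560:]=cv2.resize(b["color"][140:200,250:310],(220,220));o[230:450,560:]=cv2.resize(b["color"][190:270,275:355],(220,220))
cv2.imwrite("pics/c9.png",o)
E
```

```text
time: 31.0
ee_pos: [0.3981, 0.2962, 0.2059]
ee_rot: [[0.991, -0.136, 0.007], [-0.136, -0.991, -0.001], [0.007, -0.0, -1.0]]
ft_force: [0.6, 0.7, 0.8]
width: 0.703
gripper_force: 0.0
31.0 p [0.3981 0.2962 0.2059] z [ 0.007 -0.001 -1.   ] y [-0.136 -0.991 -0.   ] q [ 22.8  -1.8 105.8  -0.2  75.6 120.6] F [0.6 0.7 0.8] w 0.703 0.0
```

View pics/c9.png

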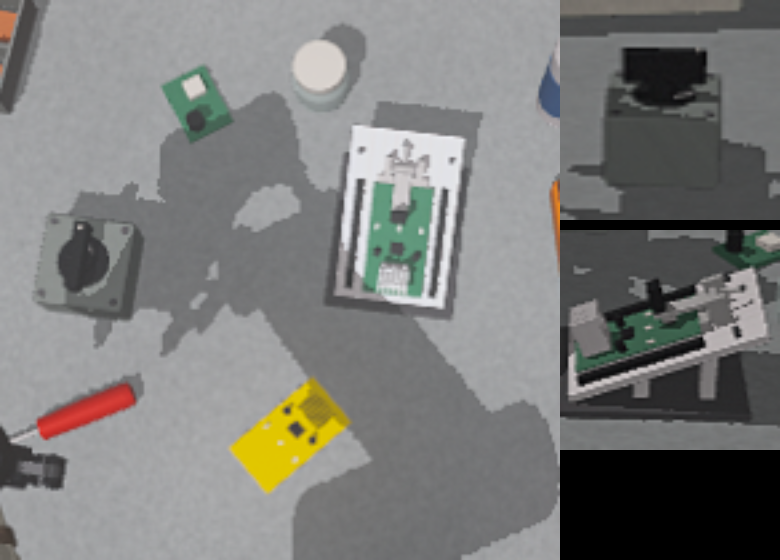

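```bash
python3 -c "
from station import ctrl
print(ctrl.job_done())"
```

```text
the job is handed in; nothing more can be done
None
```

I handed the job in at about 31 s: the green module is seated at the stop with the clip down on it, the isolator handle is turned to on, and no bystander in view of the last pictures had moved; I got no verdict back.

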